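# Find the hidden release of the paint chest

### The arm

A 6-joint arm with a two-finger parallel gripper is mounted at the origin on the work surface. World frame = base frame: x ahead of the robot, y to its left, z up, the work surface at z = 0. Lengths are in m, angles in rad, forces in N, time in s.
With the tool pointing down it reaches from about 0.375 to 0.9 m from the base axis. Payload 3.1 kg.
Tool frame: the origin (TCP) lies on the centre line of the jaws, within the pads' length; the fingertips stand 8 mm ahead of it and the grasp point (between the pads) lies 11 mm behind it; z points along the fingers, y is the line along which they close (so a half turn about z gives the same grasp; the last joint's range is limited). The gripper opens to 87 mm and grips with 3 to 60 N. Pads are 19 mm wide; open, the fingers measure 117 mm over their backs; the gripper's body (75 mm by 190 mm) begins 51 mm behind the grasp point.
Start: joints at [-1.365, 0.527, 1.433, -0, 1.181, -0.178], TCP at [0.234, -0.579, 0.231] pointing down, gripper open.
Joint ranges: [-3.08, 3.08], [-0.75, 2.2], [0.22, 2.44], [-1.43, 4.57], [0, 2.65], [-2.85, 2.85]. Speed limits (rad/s): [2.79, 2.79, 3.14, 3.14, 3.14, 3.14].

### API

Orientations are given as a unit quaternion [x, y, z, w].
In Python, from rig import robot gives the robot as it stands. The module is installed in compiled form; this text tells all that it offers.
- The arm moves only by the tool send_rows, never from a script. Its argument "increments" is one flat list of numbers, 7 for each row, row after row: the turn, a rotation vector about the world's x, y, z in rad, then the shift along the world's x, y, z in cm, then the opening, from 0 (shut) to 1 (fully open). A call has 1 to 20 rows; each row shifts and turns the commanded pose from where the row before left it; what a row does not reach is not made up. A row lasts 1/12 s, in which the tool goes at most 41.7 mm and 7.16 degrees, less where a joint would pass 70% of its speed; a pose out of reach is approached as far as the arm can. A call is refused whole if a number of a shift passes 4.17 or a number of a turn 0.125, either way. A call with a gripper value outside its range is refused whole. The fingers move at their own pace and stop on an object; "newtons" is the grip in N (left out, the last holds). Time passes only in rows, so rows that do not move let the fingers close. It gives the time, the measured TCP pose, the force, the opening and the grip force at its end, in the units of the state.
- robot.get_obs(): the state, without advancing time (a new reading comes with each control period).
- robot.camera(name): name is "scene" or "side" or "wrist"; returns a dict with "image" (384x512x3 uint8, red, green, blue), "range_z" (384x512 float32, m along the optical axis (not along the pixel's ray), 0 where there is no reading), "fx", "fy", "cx", "cy" (pixels), "dist_coeffs" ([k1, k2, p1, p2, k3] as OpenCV has them; the pictures are not rectified), "R" (3x3) and "t" (3): a world point X has camera coordinates R X + t. Camera axes: x right, y down, z forward; pixel columns grow to the right and rows downward; lengths in m; the calibration is good to about 2 mm. A picture is of the moment at which its call begins.
- robot.hand_in(): hands the job in; it is judged then, once.
The state is a dict: "time": time; "q": joint angles; "joint_velocities": joint speeds; "joint_torque": joint torques, N m; "position": TCP position; "tool_rot": TCP orientation; "ft_force": force on the tool from outside, world axes, zero at the start; "moment": the same for the moment, N m; "grip_width": finger opening in m; "grip_force": force on a finger pad.
Only numpy, scipy, OpenCV 4.12 (cv2) and the standard library are available. Lean on these libraries where they do the work, as an engineer would, in place of code of your own. Each camera call takes 0.05 s, during which the arm holds its last target. There are 200 camera calls.

### The job

Open the paint chest's drawer by its hidden release: set a fingertip on the left-hand end (as the robot sees it) of the chest's front top edge, slide it gently to the right along the edge until you feel the hidden notch, and press the catch inside the notch fully down, so that the drawer comes out. Then take the hand away; pick nothing up and leave the jars, tubes, brushes and other things where they are.

Things in the scene. Friction and masses are not known exactly. Their poses are not given: they have to be found in the camera images.
- chest: wooden paint chest, fixed to the table, 200 mm deep (its x), 360 mm wide (its y), 85 mm high. Origin: centre of its underside. x points to its back, away from the robot; y to the left as the robot sees it; z up. Its front edge is the strip of the flat top nearest the robot: 36 mm deep, from x = -100 to -64 mm, at z = 85 mm, along the full width, solid and level but for the notch.
- edge_left (a point): point on the chest's top in the middle of the front edge strip's depth, at its left-hand end (chest frame x = -82, y = 180, z = 85 mm); axes as the chest's, so the edge runs 360 mm along -y from here
- edge_right (a point): the same at the strip's right-hand end. The notch lies in the strip with its middle 124, 172, 220, 268 or 316 mm from the LEFT end; it differs every time. It is of the same wood, 48 mm long along the edge, as deep in x as the strip, open to the front, its floor 7 mm below the top
- catch (a joint): the wooden catch that is the whole floor of the notch: travel straight down in m, 0 as found, 0.010 fully down (floor then 17 mm below the chest's top). Pushing it takes about 5 N; it has no spring and stays where it is left. Only a push inside the notch moves it
- drawer (a joint): the chest's drawer, flush under the front edge, without a handle, driven by the catch: 0 shut, 0.040 out (m, towards the robot, 4 times the catch's travel); its top is 46 mm above the table
- brushes: bystander: terracotta pot of paint brushes, 76 mm across, 200 mm tall with the brushes, standing left of the chest; origin under the pot
- tube_a: bystander: metal paint tube, 110 x 40 x 20 mm, lying right of the chest; origin under its centre
- tube_b: bystander: the same kind of paint tube, lying on the chest's top, towards the back
- jar: bystander: paint jar, 60 mm across, 65 mm tall, on the chest's top, towards the back; origin under its centre
- cup: bystander: clear plastic cup, 70 mm across, 70 mm tall, right of the chest; origin under its centre
- spray: bystander: spray can, 64 mm across, 190 mm tall, right of the chest, towards the back; origin under its centre
- knife: bystander: palette knife, 220 x 26 mm, lying flat on the table left of the chest, towards the robot; origin under its middle

How it is judged:
By the outcome, as a careful person would: the job done as asked, in the order asked, and still so for the second after the job is handed in, with the robot touching nothing.
It also fails if it takes over 72 s, if anything falls off the work surface, if the arm or the gripper's body presses on something with over 40 N, if the wrist force passes 120 N, or if a joint passes its speed limit or range.

## Working session

There is one attempt and no reset: what is moved stays moved. The work goes in short steps, Python scripts to look and compute and a tool call to move; the robot and the scene stay as the last step left them, time stands still between calls to the robot, and variables do not carry over. Pictures are saved under pics/ and viewed, at most 10 in all, crops included, and the job is handed in when it is done.

Besides the shell and the picture viewer there is one more tool, called after ">>>" by a JSON object that holds its "method" and its "body", one argument or row to a line. send_rows: Moves the arm, as the interface text tells. Its arguments: {"type":"object","properties":{"increments":{"type":"array"},"newtons":{"type":"number"}},"required":["increments"]}

```bash
mkdir -p pics
cat > h.py <<'E'
import numpy as np, cv2
from rig import robot
def snap(n,f):
    c=robot.camera(n); cv2.imwrite('pics/'+f,c['image'][:,:,::-1]); np.savez('pics/'+f[:-4]+'.npz',**c); return c
def cloud(c):
    K=np.array([[c['fx'],0,c['cx']],[0,c['fy'],c['cy']],[0,0,1.]])
    v,u=np.mgrid[:384,:512]; p=np.stack([u,v],-1).reshape(-1,1,2).astype(float)
    n=cv2.undistortPoints(p,K,np.array(c['dist_coeffs'],float)).reshape(384,512,2)
    z=c['range_z']; P=np.dstack([n*z[...,None],z])
    W=(P-np.array(c['t']))@np.array(c['R']); W[z==0]=np.nan
    return W
E
python3 - <<'E'
from h import *
a=snap('scene','scene.png'); b=snap('side','side.png')
cv2.imwrite('pics/both.png',cv2.resize(np.hstack([a['image'],b['image']])[:,:,::-1],(800,300)))
for c in(a,b):
    W=cloud(c); m=abs(W[...,2]-.085)<.004; print(m.sum(),np.nanpercentile(W[m],[2,50,98],axis=0).round(3))
    print(-np.array(c['R']).T@np.array(c['t']))
print(robot.get_obs())
E
```

```text
8265 [[-0.667 -0.572  0.082]
 [ 0.61  -0.069  0.085]
 [ 0.705  0.558  0.088]]
[1.42069165 0.08126648 0.73556121]
11458 [[ 0.479 -0.251  0.083]
 [ 0.584 -0.109  0.085]
 [ 0.698  0.174  0.087]]
[ 0.55022465 -0.53590125  0.67232049]
{'time': 0.1, 'q': array([-1.36548106e+00,  5.28389070e-01,  1.43377612e+00,  2.01871245e-05,
        1.18139099e+00, -1.78496548e-01]), 'joint_velocities': array([ 9.67775982e-05, -2.53358001e-03, -2.81720613e-03, -2.21578164e-03,
       -8.83403837e-04, -7.33240801e-04]), 'joint_torque': array([-2.23327652e-04, -4.40985024e+01, -1.77151358e+01,  6.35208073e-02,
        5.34010562e-02, -3.97607459e-05]), 'position': array([ 0.23393755, -0.57887468,  0.2296591 ]), 'tool_rot': array([ 9.81642763e-01,  1.90726300e-01, -3.83107981e-06, -9.81796994e-04]), 'ft_force': array([ 0.12587042, -1.08989408, -0.39720318]), 'moment': array([-0.02048262, -0.03279507, -0.0163463 ]), 'grip_force': 0.0, 'grip_width': 0.08718873333807957}
```

View pics/scene.png

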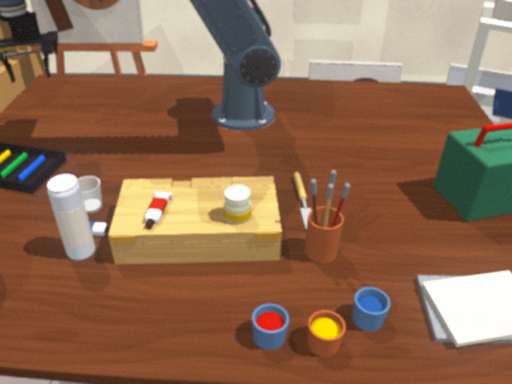

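View pics/side.png

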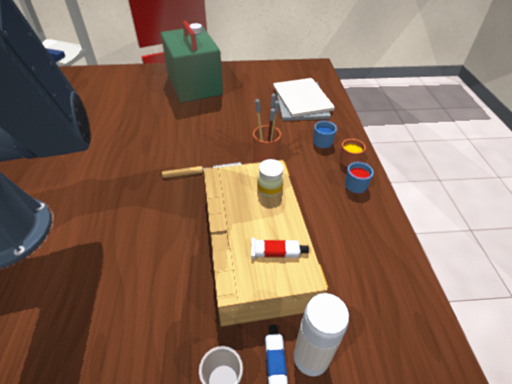

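The scene view shows the chest (cols 112–280, rows 178–262), with its front edge towards the robot. In the side view the strip runs from (205,168) to (218,305), with dashed marks and a seam near rows 195–235. Next I'll fit the chest pose and look for the notch in the depth data.

Run:
```python
from h import *
from scipy import ndimage as nd
P=[]
for f in('scene','side'):
    c=dict(np.load(f'pics/{f}.npz')); W=cloud(c)
    m=(abs(W[...,2]-.085)<.005)&(abs(W[...,0]-.6)<.25)&(abs(W[...,1])<.4)
    l,n=nd.label(m); k=np.argmax(nd.sum(m,l,range(1,n+1)))+1
    p=W[l==k]; r=cv2.minAreaRect((p[:,:2]*1000).astype(np.float32)); print(f,len(p),r,cv2.boxPoints(r).round(0).tolist(), np.median(p[:,2]))
c=dict(np.load('pics/side.npz'));W=cloud(c)
r0=cv2.minAreaRect((p[:,:2]*1000).astype(np.float32))
b=cv2.boxPoints(r0)/1000
i=np.argsort(-b[:,1]); L=b[i[:2]];R=b[i[2:]]
FL=L[np.argmin(L[:,0])];FR=R[np.argmin(R[:,0])]
e=(FR-FL)/np.linalg.norm(FR-FL); nrm=np.array([-e[1],e[0]]); nrm*=np.sign(nrm[0])
print(FL,FR,e,nrm,np.linalg.norm(FR-FL))
d=W[...,:2]-FL; s=d@e; t=d@nrm
for a in range(0,360,12):
    q=(s>a/1e3)&(s<a/1e3+.012)&(t>.005)&(t<.03)&(W[...,2]>.05); z=W[...,2][q]; print(a,len(z),(np.median(z)*1e3).round(1) if len(z) else '',end=' | ')
# heights of obstacles near strip
cv2.imwrite('pics/crop.png',cv2.resize(c['image'][150:320,190:340,::-1],None,fx=3.5,fy=3.5,interpolation=2))
```

```text
scene 7550 ((598.1668701171875, -70.42803955078125), (209.70748901367188, 361.5184020996094), 5.658081531524658) [[476.0, 99.0], [512.0, -261.0], [720.0, -240.0], [685.0, 120.0]] 0.08499353936893678
side 11078 ((595.5519409179688, -70.41557312011719), (203.3603973388672, 362.53106689453125), 5.522391319274902) [[477.0, 100.0], [512.0, -261.0], [714.0, -241.0], [679.0, 120.0]] 0.08489213087976064
[0.47689965 0.10022347] [ 0.5117877  -0.26062495] [ 0.09623467 -0.99535865] [0.99535865 0.09623467] 0.36253107
0 29 84.5 | 12 32 84.9 | 24 36 85.0 | 36 38 84.8 | 48 39 84.9 | 60 37 85.2 | 72 40 84.8 | 84 43 84.9 | 96 45 84.5 | 108 43 84.9 | 120 44 84.9 | 132 49 84.6 | 144 44 84.8 | 156 58 84.9 | 168 45 84.6 | 180 55 85.1 | 192 82 80.2 | 204 55 78.0 | 216 60 78.0 | 228 62 77.6 | 240 37 85.0 | 252 68 85.0 | 264 69 85.1 | 276 70 85.0 | 288 74 85.0 | 300 75 84.9 | 312 80 84.9 | 324 82 85.0 | 336 86 84.7 | 348 95 84.8 |
```

View pics/crop.png

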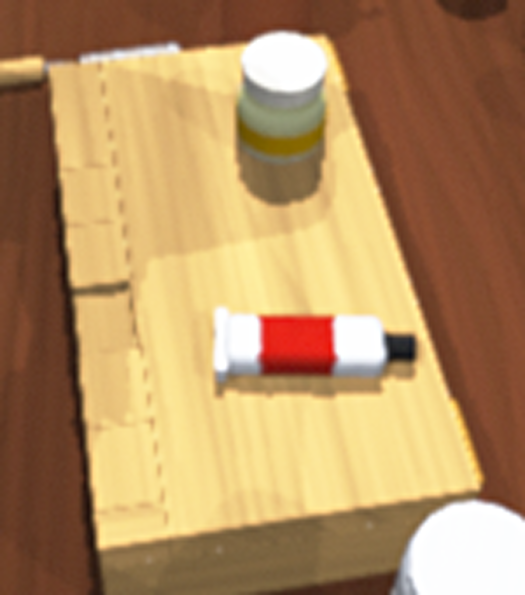

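The step in depth puts the notch at s≈196–244 mm, so its middle is 220 mm from the left end. The jar and tube are towards the back. Next I'll check clearances for the gripper body.

Run:
```python
from h import *
FL=np.array([.4769,.1002]);e=np.array([.0962,-.9954]);n=np.array([.9954,.0962])
for f in('scene','side'):
    W=cloud(dict(np.load(f'pics/{f}.npz')));d=W[...,:2]-FL;s=d@e;t=d@n;z=W[...,2]
    for nm,m in(('top things',(s>-.01)&(s<.37)&(t>-.01)&(t<.22)&(z>.095)&(z<.3)),('left',(s>-.25)&(s<-.015)&(t>-.1)&(t<.25)&(z>.05)&(z<.3)),('jar',(s>0)&(s<.15)&(t>0)&(t<.22)&(z>.095)&(z<.3)),('tube',(s>.15)&(s<.34)&(t>0)&(t<.22)&(z>.092)&(z<.3))):
        q=np.c_[s[m],t[m],z[m]]
        if len(q):print(f,nm,len(q),(np.percentile(q,[1,50,99],axis=0)*1e3).round().tolist())
for s in(.008,.02,.22):print(s,FL+e*s+n*.018)
```

```text
scene top things 1393 [[64.0, 82.0, 95.0], [107.0, 164.0, 113.0], [284.0, 189.0, 152.0]]
scene left 1668 [[-127.0, 144.0, 51.0], [-91.0, 196.0, 95.0], [-56.0, 218.0, 200.0]]
scene jar 883 [[63.0, 127.0, 96.0], [92.0, 169.0, 132.0], [119.0, 181.0, 152.0]]
scene tube 547 [[241.0, 79.0, 93.0], [266.0, 140.0, 104.0], [287.0, 190.0, 108.0]]
side top things 1601 [[71.0, 79.0, 96.0], [249.0, 138.0, 106.0], [287.0, 183.0, 151.0]]
side left 1042 [[-129.0, 140.0, 51.0], [-85.0, 178.0, 94.0], [-54.0, 211.0, 200.0]]
side jar 778 [[69.0, 118.0, 96.0], [108.0, 144.0, 138.0], [122.0, 173.0, 151.0]]
side tube 873 [[245.0, 77.0, 93.0], [273.0, 126.0, 104.0], [288.0, 185.0, 108.0]]
0.008 [0.4955868 0.0939684]
0.02 [0.4967412 0.0820236]
0.22 [ 0.5159812 -0.1170564]
```

>>> {"method": "send_rows", "body": {
  "increments": [0, 0, -0.0144, 1.31, 3.335, 0, 0, 0, 0, -0.0144, 1.31, 3.335, 0, 0, 0, 0, -0.0144, 1.31, 3.335, 0, 0, 0, 0, -0.0144, 1.31, 3.335, 0, 0, 0, 0, -0.0144, 1.31, 3.335, 0, 0, 0, 0, -0.0144, 1.31, 3.335, 0, 0, 0, 0, -0.0144, 1.31, 3.335, 0, 0, 0, 0, -0.0144, 1.31, 3.335, 0, 0, 0, 0, -0.0144, 1.31, 3.335, 0, 0, 0, 0, -0.0144, 1.31, 3.335, 0, 0, 0, 0, -0.0144, 1.31, 3.335, 0, 0, 0, 0, -0.0144, 1.31, 3.335, 0, 0, 0, 0, -0.0144, 1.31, 3.335, 0, 0, 0, 0, -0.0144, 1.31, 3.335, 0, 0, 0, 0, -0.0144, 1.31, 3.335, 0, 0, 0, 0, -0.0144, 1.31, 3.335, 0, 0, 0, 0, -0.0144, 1.31, 3.335, 0, 0, 0, 0, -0.0144, 1.31, 3.335, 0, 0, 0, 0, -0.0144, 1.31, 3.335, 0, 0, 0, 0, -0.0144, 1.31, 3.335, 0, 0],
  "newtons": 20
}}

```text
time: 1.77
position: [0.4961, 0.0894, 0.2303]
tool_rot: [0.999, 0.048, -0.0, 0.0]
ft_force: [0.7, -0.7, 0.0]
grip_width: 0.0003
grip_force: 0.0
```

>>> {"method": "send_rows", "body": {
  "increments": [0, 0, 0, 0, 0, 0, 0, 0, 0, 0, 0, 0, 0, 0, 0, 0, 0, 0, 0, 0, 0]
}}

```text
time: 2.02
position: [0.4953, 0.0873, 0.2301]
tool_rot: [0.999, 0.048, -0.001, 0.0]
ft_force: [0.2, 0.1, 0.1]
grip_width: 0.0004
grip_force: 0.0
```

>>> {"method": "send_rows", "body": {
  "increments": [0, 0, 0, 0, 0, -3, 0, 0, 0, 0, 0, 0, -3, 0, 0, 0, 0, 0, 0, -3, 0, 0, 0, 0, 0, 0, -2.5, 0, 0, 0, 0, 0, 0, -1, 0, 0, 0, 0, 0, 0, 0, 0, 0, 0, 0, 0, 0, 0, 0]
}}

```text
time: 2.6
position: [0.4961, 0.0865, 0.1057]
tool_rot: [0.999, 0.047, -0.0, 0.0]
ft_force: [0.4, 0.1, -0.2]
grip_width: 0.0009
grip_force: 0.0
```

Run:
```python
from h import *
print(robot.get_obs()['position'],robot.get_obs()['ft_force'])
a=snap('side','s2.png'); b=snap('wrist','w2.png')
cv2.imwrite('pics/close.png',np.hstack([cv2.resize(a['image'][100:292,130:322],(400,400)),cv2.resize(b['image'],(400,400))])[:,:,::-1])
```

```text
[0.49605378 0.08652246 0.10573071] [ 0.3911293   0.13831503 -0.19803914]
```

View pics/close.png

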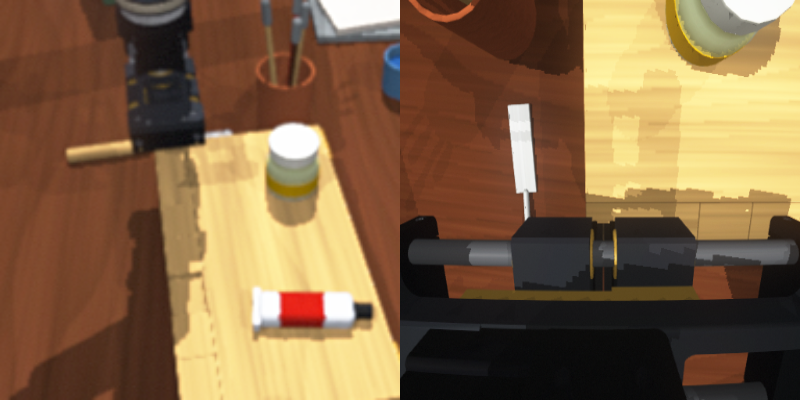

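The close view shows the closed fingertips over the left end of the strip (side half: hand at (165,120), chest corner at (158,150)) with the jar and brushes clear. Now lower gently until contact.

>>> {"method": "send_rows", "body": {
  "increments": [0, 0, 0, 0, 0, -0.5, 0, 0, 0, 0, 0, 0, -0.4, 0, 0, 0, 0, 0, 0, -0.1, 0, 0, 0, 0, 0, 0, -0.1, 0, 0, 0, 0, 0, 0, -0.1, 0, 0, 0, 0, 0, 0, 0, 0, 0, 0, 0, 0, 0, 0, 0]
}}

```text
time: 3.28
position: [0.4961, 0.0876, 0.0936]
tool_rot: [0.999, 0.048, 0.0, 0.0]
ft_force: [0.9, 0.6, 0.1]
grip_width: 0.0004
grip_force: 0.0
```

>>> {"method": "send_rows", "body": {
  "increments": [0, 0, 0, 0, 0, -0.05, 0, 0, 0, 0, 0, 0, -0.05, 0, 0, 0, 0, 0, 0, 0, 0]
}}

```text
time: 3.53
position: [0.4961, 0.0876, 0.0934]
tool_rot: [0.999, 0.048, 0.0, 0.0]
ft_force: [-1.6, 0.2, 7.1]
grip_width: 0.0006
grip_force: 3.6
```

Contact on top at about 7 N. I'll ease off slightly and slide right along the edge.

>>> {"method": "send_rows", "body": {
  "increments": [0, 0, 0, 0, 0, -0.0, 0, 0, 0, 0, 0.024, -0.249, 0.02, 0, 0, 0, 0, 0.048, -0.498, 0, 0, 0, 0, 0, 0.048, -0.498, 0, 0, 0, 0, 0, 0.048, -0.498, 0, 0, 0, 0, 0, 0.048, -0.498, 0, 0, 0, 0, 0, 0.048, -0.498, 0, 0, 0, 0, 0, 0.048, -0.498, 0, 0, 0, 0, 0, 0.048, -0.498, 0, 0, 0, 0, 0, 0.048, -0.498, 0, 0]
}}

```text
time: 4.37
position: [0.5007, 0.0456, 0.0934]
tool_rot: [0.999, 0.047, 0.001, -0.001]
ft_force: [0.7, 4.8, 6.7]
grip_width: 0.0002
grip_force: 3.3
```

>>> {"method": "send_rows", "body": {
  "increments": [0, 0, 0, 0.048, -0.498, 0, 0, 0, 0, 0, 0.048, -0.498, 0, 0, 0, 0, 0, 0.048, -0.498, 0, 0, 0, 0, 0, 0.048, -0.498, 0, 0, 0, 0, 0, 0.048, -0.498, 0, 0, 0, 0, 0, 0.048, -0.498, 0, 0, 0, 0, 0, 0.048, -0.498, 0, 0, 0, 0, 0, 0.048, -0.498, 0, 0, 0, 0, 0, 0.048, -0.498, 0, 0, 0, 0, 0, 0.048, -0.498, 0, 0, 0, 0, 0, 0.048, -0.498, 0, 0, 0, 0, 0, 0.048, -0.498, 0, 0, 0, 0, 0, 0.048, -0.498, 0, 0, 0, 0, 0, 0.048, -0.498, 0, 0, 0, 0, 0, 0.048, -0.498, 0, 0, 0, 0, 0, 0.048, -0.498, 0, 0, 0, 0, 0, 0.048, -0.498, 0, 0, 0, 0, 0, 0.048, -0.498, 0, 0, 0, 0, 0, 0.048, -0.498, 0, 0, 0, 0, 0, 0.048, -0.498, 0, 0]
}}

```text
time: 6.03
position: [0.5097, -0.0536, 0.0934]
tool_rot: [0.999, 0.047, 0.0, -0.001]
ft_force: [-0.0, 5.0, 8.0]
grip_width: 0.0009
grip_force: 3.8
```

>>> {"method": "send_rows", "body": {
  "increments": [0, 0, 0, 0.048, -0.498, 0, 0, 0, 0, 0, 0.048, -0.498, 0, 0, 0, 0, 0, 0.048, -0.498, 0, 0, 0, 0, 0, 0.048, -0.498, 0, 0, 0, 0, 0, 0.048, -0.498, 0, 0, 0, 0, 0, 0.048, -0.498, 0, 0, 0, 0, 0, 0.048, -0.498, 0, 0, 0, 0, 0, 0.048, -0.498, 0, 0, 0, 0, 0, 0.048, -0.498, 0, 0]
}}

```text
time: 6.78
position: [0.5138, -0.0986, 0.0932]
tool_rot: [0.999, 0.048, -0.0, -0.001]
ft_force: [0.5, 1.8, 3.8]
grip_width: 0.0005
grip_force: 1.4
```

>>> {"method": "send_rows", "body": {
  "increments": [0, 0, 0, 0.029, -0.299, 0, 0, 0, 0, 0, 0.029, -0.299, 0, 0, 0, 0, 0, 0.029, -0.299, 0, 0]
}}

```text
time: 7.03
position: [0.5148, -0.1088, 0.0925]
tool_rot: [0.999, 0.048, -0.0, 0.0]
ft_force: [0.1, -0.1, 0.0]
grip_width: 0.0007
grip_force: 0.0
```

>>> {"method": "send_rows", "body": {
  "increments": [0, 0, 0, 0.029, -0.299, 0, 0, 0, 0, 0, 0.029, -0.299, 0, 0, 0, 0, 0, 0.029, -0.299, 0, 0, 0, 0, 0, 0, 0, 0, 0]
}}

```text
time: 7.37
position: [0.516, -0.1179, 0.0927]
tool_rot: [0.999, 0.048, 0.0, 0.0]
ft_force: [-0.3, -0.1, 0.3]
grip_width: 0.0005
grip_force: 0.0
```

The force dropped to zero at s≈205–211 mm, so the notch is felt, and the finger is now centred in it (s≈221). Pressing down.

>>> {"method": "send_rows", "body": {
  "increments": [0, 0, 0, 0, 0, -0.2, 0, 0, 0, 0, 0, 0, -0.2, 0, 0, 0, 0, 0, 0, -0.2, 0, 0, 0, 0, 0, 0, -0.2, 0, 0, 0, 0, 0, 0, -0.1, 0, 0, 0, 0, 0, 0, 0, 0]
}}

```text
time: 7.87
position: [0.5157, -0.117, 0.0836]
tool_rot: [0.999, 0.048, -0.0, -0.0]
ft_force: [0.1, 0.1, 1.3]
grip_width: 0.0006
grip_force: 0.6
```

>>> {"method": "send_rows", "body": {
  "increments": [0, 0, 0, 0, 0, -0.1, 0, 0, 0, 0, 0, 0, -0.1, 0, 0, 0, 0, 0, 0, -0.1, 0, 0, 0, 0, 0, 0, -0.1, 0, 0, 0, 0, 0, 0, -0.1, 0, 0, 0, 0, 0, 0, -0.1, 0, 0, 0, 0, 0, 0, -0.1, 0, 0, 0, 0, 0, 0, 0, 0]
}}

```text
time: 8.53
position: [0.5157, -0.1171, 0.0765]
tool_rot: [0.999, 0.048, -0.0, -0.0]
ft_force: [-0.5, 1.3, 2.2]
grip_width: 0.0004
grip_force: 1.1
```

>>> {"method": "send_rows", "body": {
  "increments": [0, 0, 0, 0, 0, -0.05, 0, 0, 0, 0, 0, 0, -0.05, 0, 0, 0, 0, 0, 0, -0.05, 0, 0, 0, 0, 0, 0, 0, 0]
}}

```text
time: 8.87
position: [0.5158, -0.1171, 0.0764]
tool_rot: [0.999, 0.048, 0.0, 0.0]
ft_force: [-2.1, 2.2, 13.4]
grip_width: 0.0005
grip_force: 6.6
```

The finger is against the stop, 17.0 mm below the top. Lift away.

>>> {"method": "send_rows", "body": {
  "increments": [0, 0, 0, 0, 0, 0.2, 0, 0, 0, 0, 0, 0, 1, 0, 0, 0, 0, 0, 0, 2, 0, 0, 0, 0, 0, 0, 3, 0, 0, 0, 0, 0, 0, 3, 0, 0, 0, 0, 0, 0, 3, 0, 0, 0, 0, 0, 0, 3, 0, 0, 0, 0, -1, -3, 1, 0, 0, 0, 0, -1, -3, 0, 0, 0, 0, 0, -1, -3, 0, 0, 0, 0, 0, -1, -3, 0, 0, 0, 0, 0, -1, -3, 0, 0, 0, 0, 0, 0, 0, 0, 0, 0, 0, 0, 0, 0, 0, 0]
}}

```text
time: 10.03
position: [0.4653, -0.2688, 0.2373]
tool_rot: [0.999, 0.046, 0.0, 0.0]
ft_force: [0.9, -0.3, -0.4]
grip_width: 0.0008
grip_force: 0.0
```

Run:
```python
from h import *
a=snap('side','s3.png')
W=cloud(a);FL=np.array([.4769,.1002]);e=np.array([.0962,-.9954]);n=np.array([.9954,.0962])
d=W[...,:2]-FL;s=d@e;t=d@n;z=W[...,2]
m=(s>.02)&(s<.34)&(abs(z-.046)<.004)&(t<.005)&(t>-.08);print(m.sum(),np.percentile(t[m],[1,50,99]))
m=(s>.205)&(s<.235)&(t>.008)&(t<.03);print(np.median(z[m]))
```

```text
173 [-0.03621953 -0.02289915 -0.00201183]
0.06800580157669174
```

View pics/s3.png

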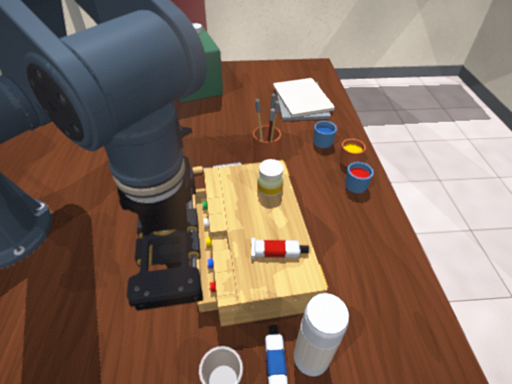

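The picture shows the drawer out (cols 195–215, rows 170–305) with its paints visible. The notch floor is at 68 mm, so the catch is fully down. The bystanders are where they were and the hand is clear.

```bash
python3 -c "
from rig import robot
print(robot.hand_in())"
```

```text
the job is handed in; nothing more can be done
None
```

The drawer is open and the job is handed in: sliding right along the edge I felt the notch 220 mm from the left end, pressed the catch fully down (floor 17 mm below the top), and took the hand clear without moving anything else.

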